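Dial open the battery strongbox

TASK

Open the battery strongbox on the repair bench: turn its dial clockwise to 3, pause there a moment, turn back anticlockwise past zero to 22 and pause again, then turn clockwise once more, slowly, past 3 and on until you feel it come up against its stop, without forcing it. Leave the dial there, slide the cover with the orange grip gently all the way open, away from the dial, and let go. Do not force the cover against the bolt, and do not disturb the other things on the bench.

Things in the scene. Friction and masses are not known exactly. Their poses are not given: they have to be found in the camera images.
- strongbox: olive steel strongbox fixed to the bench, 180 mm (its x) by 360 mm (its y) by 100 mm high; origin under its centre; x points roughly away from the robot, y to the robot's left. The dial stands on top at x 0, y -120 mm; the well with battery packs (y -55 to 55 mm) is under the sliding cover; the +y third of the top is a bare deck where the cover parks.
- lockcase: the lock: black ring plate round the dial, 112 mm across, 4 mm thick, with the bolt inside below it; origin on the dial's axis, 100 mm above the bench. It bears 15 N: the dial drives the bolt at 25 mm radius, so turning on the stop with over 0.35 N m beyond friction breaks it, as does pulling the cover with over 15 N beyond its friction while the bolt holds it.
- mark0 (a point): the long red mark for number 0 on the ring, 46 mm from the dial's axis on the far side (strongbox +x). The ring has 24 even marks, 15 degrees apart, numbered clockwise seen from above; 6, 12 and 18 are long and white (6 towards strongbox -y).
- dial (a joint): angle of the dial in rad: 0 with its pointer at mark 0, growing clockwise seen from above; one number is 0.2618, so 3 is 0.785 and 22 is -0.524. A number counts when set within 0.1 rad and held 0.3 s. Friction 0.10 N m; it stays where it is left.
- pointer (a point): outer end of the red pointer line on the dial's disc, 36 mm from the axis. Turned clockwise, the dial takes up the sprung bolt (0.03 N m more, hardly felt), then 0.3 rad later meets a buffered stop (torque then rises 5 N m per rad). Wear has shifted it: it lies anywhere from 1.1 to 1.8 rad of the dial and must be felt. The cover is free only within 0.04 rad of the stop; turned back, the bolt shuts again.
- dial_grip (a point): point on the dial's vertical axis, 135 mm above the bench, the height to grip. The dial is an aluminium disc 72 mm across, its top 112 mm above the bench, carrying a dark upright grip bar 50 mm long and 14 mm thick, top 146 mm above the bench. The point's x axis runs along the bar to the pointer end (red line on the disc, white on the bar).
- cover (a joint): opening of the sliding cover in m: 0 shut, 0.11 fully open (end stop), growing as it slides along strongbox +y. Friction 2 N; stays where it is left. Blocked by the bolt after about 1 mm unless the dial is at its stop.
- cover_grip (a point): point in the orange upright grip bar on the grey cover plate (156 x 124 x 6 mm), 129.5 mm above the bench, at the cover's middle, which shut is at strongbox x 0, y 0. The bar is 60 mm long along strongbox x, 14 mm thick along y, top 140.5 mm and cover plate's top 106.5 mm above the bench.
- motor: small drone motor, 23 mm across, 25 mm tall, standing loose on the strongbox top by the near right-hand corner of the dial end; origin under its centre; leave alone
- multimeter: red multimeter lying flat, 160 x 85 x 35 mm, origin under its centre; leave alone
- pliers: pliers with red and orange handles, about 165 mm long, 14 mm thick, lying flat; origin under the pivot, x to the jaws; leave alone
- propeller: black three-blade propeller, 124 mm across, 9 mm tall, lying flat; origin under the hub; leave alone
- propeller2: second such propeller; leave alone
- spraycan: blue spray can, 52 mm diameter, 150 mm tall, upright; origin under its centre; leave alone
- tape: roll of black tape, 64 mm across, 18 mm tall, lying flat; origin under its centre; leave alone
- frame: black drone frame, two plates with spacers, 170 x 42 x 32 mm, lying flat; origin under its centre; leave alone

How it is judged:
On the way, in this order (a step that is already met when the one before it is completed fails the run):
1. the dial is set at 3 (within 0.1 rad) (value of joint dial between 0.6854 and 0.8854 rad), for 0.3 s.
2. the dial is set at 22 (within 0.1 rad) (value of joint dial between -0.6236 and -0.4236 rad), for 0.3 s.
3. the dial is turned clockwise to the stop and the bolt drawn, so that the cover has slid 20 mm (value of joint cover above 0.02 m and value of joint dial above 0.9 rad), for 0.1 s.
At the end, for the whole second after the job is handed in: the cover is slid open by more than 100 of its 110 mm and at rest, the dial is left clockwise past 0.9 rad (value of joint cover above 0.1 m and value of joint dial above 0.9 rad and velocity of joint cover below 0.01 m/s); the robot touches nothing.
It fails at once if the lock is forced: more than 15 N on its bolt or ring from the dial's drive, the cover or the robot (contact force between lockcase and anything else above 15 N).
It fails at once if one of the loose bystanders is moved more than 30 mm (distance of any of motor, multimeter, pliers, propeller, propeller2, spraycan, tape, frame from where it was at the start of the episode above 0.03 m).
It also fails if it takes over 72 s, if anything falls off the work surface, if the arm or the gripper's body presses on something with over 40 N, if the wrist force passes 120 N, or if a joint passes its speed limit or range.

ROBOT

A 6-joint arm with a two-finger parallel gripper is mounted at the origin on the work surface. World frame = base frame: x ahead of the robot, y to its left, z up, the work surface at z = 0. Lengths are in m, angles in rad, forces in N, time in s.
With the tool pointing down it reaches from about 0.275 to 0.85 m from the base axis. Payload 5.2 kg.
Tool frame: the origin (TCP) lies at the very end of the fingers, on their centre line; the grasp point (between the pads) lies 19 mm behind it; z points along the fingers, y is the line along which they close (so a half turn about z gives the same grasp; the last joint's range is limited). The gripper opens to 85 mm and grips with 20 to 120 N. Pads are 22 mm wide; open, the fingers measure 114 mm over their backs; the gripper's body (76 mm by 85 mm) begins 54 mm behind the grasp point. The pads swing forward as they close: fully open they stand 13 mm farther back than shut.
Start: joints at [0.99, 0.259, 1.535, -0, 1.348, -0.203], TCP at [0.203, 0.511, 0.231] pointing down, gripper open.
Joint ranges: [-3.14, 3.14], [-0.91, 2.08], [0.19, 2.58], [-1.22, 4.36], [0.22, 2.71], [-3.12, 3.12]. Speed limits (rad/s): [2.57, 2.57, 3.14, 3.14, 3.14, 3.14].

INTERFACE

Orientations are given as [roll, pitch, yaw] about the fixed x, y, z axes, in that order (R = Rz(yaw) Ry(pitch) Rx(roll)).
In Python, from station import env, cams, order gives the robot as it stands. The module is installed in compiled form; this text tells all that it offers.
- The arm moves only by the tool drive_tool, never from a script. Its argument "motion" is a list of rows, each an object with "dp": the shift along the tool's x, y, z in m, a list of three; "spin": the turn about the tool's z in rad. A call has exactly 8 rows; each row is the pose to reach, as a shift and turn from the pose commanded when the call began, along the tool's axes at that moment; what a row does not reach only later rows make up. A row lasts 1/10 s, in which the tool goes at most 50 mm and 8.59 degrees, less where a joint would pass 70% of its speed; a pose out of reach is approached as far as the arm can. A call with a gripper value outside its range is refused whole. "fingers" is the closure in counts, from 0 (fully open) to 255 (shut), set as the call begins (left out, the last holds). The fingers move at their own pace and stop on an object; "newtons" is the grip in N (left out, the last holds). Time passes only in rows, so rows that repeat a pose let the fingers close, or fill a call up. It gives the time, the measured TCP pose, the force, the opening and the grip force at its end, in the units of the state.
- env.state(): the state, without advancing time (a new reading comes with each control period).
- cams.read_camera(name): name is "scene" or "top" or "wrist"; returns a dict with "img" (400x640x3 uint8, red, green, blue), "range_z" (400x640 float32, m along the optical axis (not along the pixel's ray), 0 where there is no reading), "mtx" (3x3 intrinsics, pixels), "world_from_camera" (4x4, takes a point from camera to world coordinates). Camera axes: x right, y down, z forward; pixel columns grow to the right and rows downward; lengths in m; the calibration is good to about 2 mm. The wrist camera is an equidistant fisheye: a pixel r from the principal point sees the ray r / f radians off the axis. A picture is of the moment at which its call begins.
- order.close_job(): hands the job in; it is judged then, once.
The state is a dict: "t": time; "joint_positions": joint angles; "joint_vel": joint speeds; "effort": joint torques, N m; "tcp_pos": TCP position; "eef_rot": TCP orientation; "contact_force": force on the tool from outside, world axes, zero at the start; "moment": the same for the moment, N m; "width": opening from 0.0 (shut) to 1.0 (fully open); "grip_force": force on a finger pad.
Only numpy, scipy, OpenCV 4.12 (cv2) and the standard library are available. Lean on these libraries where they do the work, as an engineer would, in place of code of your own. Each camera call takes 0.05 s, during which the arm holds its last target. There are 200 camera calls.

## Working session

There is one attempt and no reset: what is moved stays moved. The work goes in short steps, Python scripts to look and compute and a tool call to move; the robot and the scene stay as the last step left them, time stands still between calls to the robot, and variables do not carry over. Pictures are saved under pics/ and viewed, at most 10 in all, crops included, and the job is handed in when it is done.

Besides the shell and the picture viewer there is one more tool, called after "Call:" by a JSON object that holds its "api" and its "payload", one argument or row to a line. drive_tool: Moves the arm, as the interface text tells. Its arguments: {"type":"object","properties":{"motion":{"type":"array"},"fingers":{"type":"number"},"newtons":{"type":"number"}},"required":["motion"]}

```bash
mkdir -p pics; cat > h.py <<'E'
import numpy as np, cv2
from station import env, cams, order
def shot(n,f=None):
    c=cams.read_camera(n)
    if f: cv2.imwrite('pics/'+f,c['img'][:,:,::-1])
    return c
def ray(c,u,v):
    K=c['mtx'];T=c['world_from_camera']
    d=np.array([(u-K[0,2])/K[0,0],(v-K[1,2])/K[1,1],1.])
    return T[:3,3],T[:3,:3]@d
def onz(c,u,v,z):
    o,d=ray(c,u,v);return o+d*(z-o[2])/d[2]
def depth(c,u,v):
    o,d=ray(c,u,v);return o+d*c['range_z'][int(v),int(u)]
E
python3 - <<'E'
from h import *
for n in('top','scene'):
    c=shot(n,n+'1.png');print(n,c['mtx'].round(1).tolist(),c['world_from_camera'].round(3).tolist())
print(env.state())
E
```

```text
top [[397.7, 0.0, 316.6], [0.0, 397.7, 202.7], [0.0, 0.0, 1.0]] [[0.01, -0.981, 0.191, 0.283], [-1.0, -0.009, 0.006, -0.022], [-0.004, -0.191, -0.982, 1.304], [0.0, 0.0, 0.0, 1.0]]
scene [[366.2, 0.0, 322.9], [0.0, 366.2, 199.0], [0.0, 0.0, 1.0]] [[0.632, 0.487, -0.603, 1.224], [0.775, -0.39, 0.498, -0.587], [0.007, -0.782, -0.624, 0.845], [0.0, 0.0, 0.0, 1.0]]
{'t': 0.1, 'joint_positions': array([ 9.90190175e-01,  2.59303639e-01,  1.53597862e+00,  4.90940913e-06,
        1.34801384e+00, -2.02806609e-01]), 'joint_vel': array([-0.00125399, -0.00104039, -0.00291481, -0.00031793, -0.00137009,
       -0.00144547]), 'effort': array([ 5.99493524e-04, -4.46970677e+01, -2.91249204e+01, -4.98760346e-04,
        6.19782979e-03, -8.75849025e-06]), 'tcp_pos': array([0.20259308, 0.51081157, 0.2305378 ]), 'eef_rot': array([-3.13992509e+00, -3.47793972e-04,  2.76379173e+00]), 'contact_force': array([-1.44803024,  0.05824634,  0.44338498]), 'moment': array([ 0.02642972,  0.00136702, -0.03394266]), 'grip_force': 0.0, 'width': 1.0009171537826067}
```

View pics/top1.png

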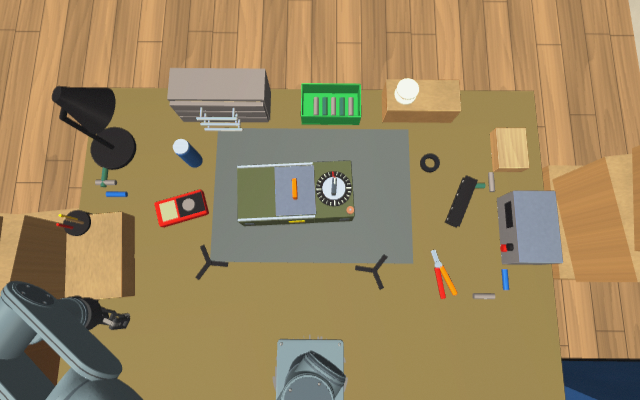

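View pics/scene1.png

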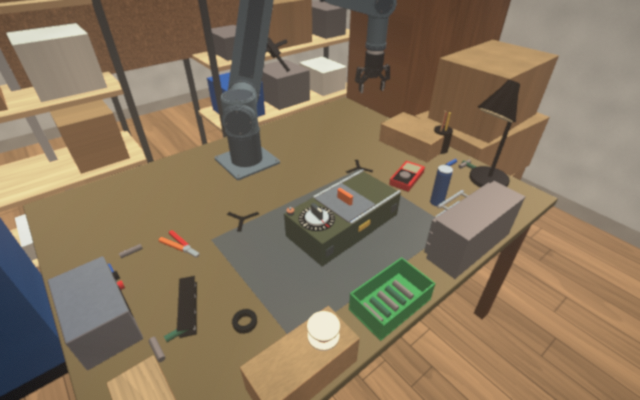

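The top view shows the strongbox with the dial at about (334,188), the orange grip at (294,188) and the motor at (350,211). In the scene view the dial is at (317,216) and the grip at (345,196).

```bash
python3 - <<'E'
from h import *
R={}
L=[]
for n,(u0,u1,v0,v1) in(('top',(280,310,170,205)),('scene',(330,360,182,210))):
    c=shot(n);h=cv2.cvtColor(c['img'],cv2.COLOR_RGB2HSV)
    m=cv2.inRange(h,(3,150,120),(20,255,255));mm=m*0;mm[v0:v1,u0:u1]=m[v0:v1,u0:u1]
    v,u=np.nonzero(mm);print(n,'orange',u.mean(),v.mean(),len(u),onz(c,u.mean(),v.mean(),.135),cv2.minAreaRect(np.c_[u,v].astype(np.float32)))
    L.append(ray(c,u.mean(),v.mean()))
    P=np.array([depth(c,a,b) for a,b in zip(u,v)]);print(np.median(P,0),P[:,2].max())
    R[n]=c
(o1,d1),(o2,d2)=L
s=np.linalg.lstsq(np.c_[d1,-d2],o2-o1,rcond=None)[0];print('tri',o1+d1*s[0],o2+d2*s[1])
c=R['top']
for u,v in((334,188),(320,180),(349,211)):print(u,v,onz(c,u,v,.112),depth(c,u,v))
# white disc
g=c['img'][165:215,310:360].astype(int);m=((g.min(2)>150)).astype(np.uint8)
n,l,s,ce=cv2.connectedComponentsWithStats(m);i=1+s[1:,4].argmax();print(s[i],ce[i]+[310,165],onz(c,*(ce[i]+[310,165]),.112))
a=cv2.resize(c['img'][150:235,225:365],None,fx=5,fy=5,interpolation=cv2.INTER_CUBIC);cv2.imwrite('pics/c1.png',a[:,:,::-1])
# box rails direction: white rail pixels
E
```

```text
top orange 294.0736842105263 188.07368421052632 95 [0.55506905 0.05337234 0.135     ] ((294.0, 188.0), (20.0, 4.0), 90.0)
[0.55378774 0.05304668 0.13985908] 1.304264824622708
scene orange 344.7433628318584 195.9646017699115 113 [0.56949208 0.04305126 0.135     ] ((344.4615173339844, 195.80767822265625), (17.19570541381836, 7.488452911376953), 33.6900634765625)
[0.56636896 0.04639611 0.13134598] 0.1433407452865647
tri [0.55798054 0.05417373 0.12249931] [0.55795852 0.05414281 0.1224922 ]
334 188 [ 0.56182008 -0.06798182  0.112     ] [ 0.55404142 -0.06668865  0.14523145]
320 180 [ 0.58676898 -0.02470173  0.112     ] [ 0.58995176 -0.02473434  0.09951852]
349 211 [ 0.49047094 -0.11372553  0.112     ] [ 0.48989823 -0.1134715   0.11528707]
[ 12  12  23  22 331] [333.23867069 187.84592145] [ 0.56228437 -0.06563933  0.112     ]
```

View pics/c1.png

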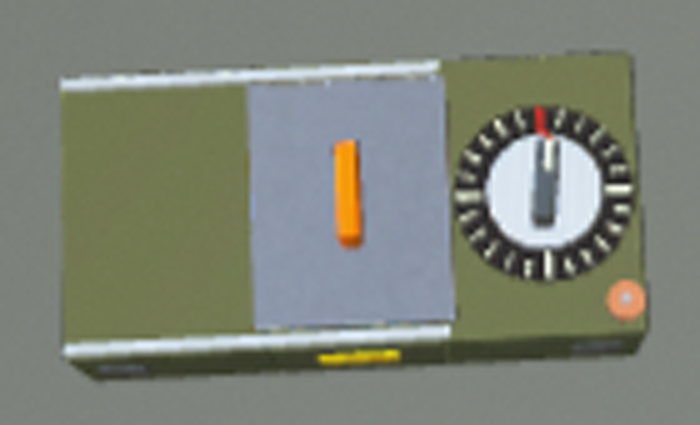

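The crop shows the box yawed about 0.05 rad (+x slightly to the left). The red 0 mark is at crop (540,110), the pointer sits slightly right of it, and the motor is at (626,298). I'll move above the dial and look from close by.

Call:
{"api": "drive_tool", "payload": {
  "motion": [
    {"dp": [-0.016, -0.012, -0.003], "spin": -0.05},
    {"dp": [-0.049, -0.036, -0.008], "spin": -0.12},
    {"dp": [-0.087, -0.065, -0.014], "spin": -0.19},
    {"dp": [-0.125, -0.093, -0.02], "spin": -0.26},
    {"dp": [-0.163, -0.121, -0.025], "spin": -0.32},
    {"dp": [-0.201, -0.15, -0.03], "spin": -0.37},
    {"dp": [-0.239, -0.178, -0.03], "spin": -0.41},
    {"dp": [-0.277, -0.207, -0.03], "spin": -0.43}
  ]
}}

```text
t: 1.0
tcp_pos: [0.3846, 0.215, 0.2616]
eef_rot: [3.141, 0.001, -3.088]
contact_force: [0.4, 0.7, 0.1]
width: 0.999
grip_force: 0.0
```

Call:
{"api": "drive_tool", "payload": {
  "motion": [
    {"dp": [-0.023, -0.041, 0]},
    {"dp": [-0.046, -0.083, 0]},
    {"dp": [-0.069, -0.125, 0]},
    {"dp": [-0.092, -0.167, 0]},
    {"dp": [-0.115, -0.209, 0]},
    {"dp": [-0.137, -0.249, 0]},
    {"dp": [-0.153, -0.279, 0]},
    {"dp": [-0.16, -0.291, 0]}
  ]
}}

```text
invalid input at $.motion[0]: expected keys dp, spin
```

```bash
python3 - <<'E'
from h import *
c=shot('wrist','w1.png');print(c['mtx'].round(1).tolist(),c['world_from_camera'].round(3).tolist());s=env.state();print(s['tcp_pos'],s['eef_rot'],s['moment'],s['contact_force'],s['joint_positions'])
E
```

```text
[[309.7, 0.0, 323.7], [0.0, 309.7, 199.5], [0.0, 0.0, 1.0]] [[-0.054, 0.961, 0.272, 0.315], [0.999, 0.052, 0.016, 0.211], [0.001, 0.273, -0.962, 0.403], [0.0, 0.0, 0.0, 1.0]]
[0.38868775 0.20901839 0.26142676] [-3.13662778e+00  2.90836131e-03 -3.09185761e+00] [-0.13356595 -0.12392537  0.04826614] [ 2.89935139 -4.11228804  0.283858  ] [ 0.24411692  0.03805504  1.72407013 -0.00553617  1.37757581 -1.3753493 ]
```

View pics/w1.png

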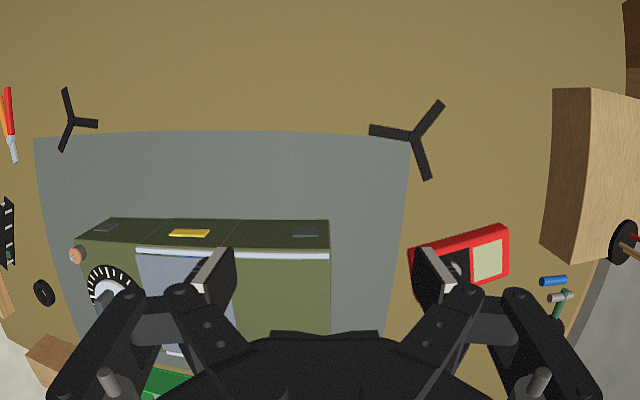

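The wrist view shows the near side of the box with the dial at lower left (110,290), partly hidden by a finger. The move was refused because each row needs a "spin" key. I'll send it again and place the camera above the dial.

Call:
{"api": "drive_tool", "payload": {
  "motion": [
    {"dp": [-0.025, -0.027, 0], "spin": 0},
    {"dp": [-0.059, -0.064, 0], "spin": 0},
    {"dp": [-0.093, -0.101, 0], "spin": 0},
    {"dp": [-0.127, -0.138, 0], "spin": 0},
    {"dp": [-0.161, -0.175, 0], "spin": 0},
    {"dp": [-0.195, -0.212, 0], "spin": 0},
    {"dp": [-0.225, -0.245, 0], "spin": 0},
    {"dp": [-0.242, -0.264, 0], "spin": 0}
  ]
}}

```text
t: 1.85
tcp_pos: [0.6413, -0.0372, 0.2602]
eef_rot: [-3.141, -0.0, -3.092]
contact_force: [0.2, -0.3, 1.5]
width: 1.0
grip_force: 0.0
```

Call:
{"api": "drive_tool", "payload": {
  "motion": [
    {"dp": [0, 0, 0], "spin": 0},
    {"dp": [0, 0, 0], "spin": 0},
    {"dp": [0, 0, 0], "spin": 0},
    {"dp": [0, 0, 0], "spin": 0},
    {"dp": [0, 0, 0], "spin": 0},
    {"dp": [0, 0, 0], "spin": 0},
    {"dp": [0, 0, 0], "spin": 0},
    {"dp": [0, 0, 0], "spin": 0}
  ]
}}

```text
t: 2.65
tcp_pos: [0.6393, -0.0342, 0.2615]
eef_rot: [-3.142, 0.0, -3.089]
contact_force: [-0.4, -0.2, -0.3]
width: 1.002
grip_force: 0.0
```

```bash
cat >> h.py <<'E'
def wray(c,u,v):
    K=c['mtx'];T=c['world_from_camera'];p=np.array([(u-K[0,2]),(v-K[1,2])])/K[0,0];r=np.hypot(*p)
    d=np.r_[p/max(r,1e-9)*np.sin(r),np.cos(r)];return T[:3,3],T[:3,:3]@d
def wonz(c,u,v,z):
    o,d=wray(c,u,v);return o+d*(z-o[2])/d[2]
def topdown(c,z,x0,x1,y0,y1,s):
    "orthographic resample on plane z: up=+x, right=-y, s px/m"
    X,Y=np.meshgrid(np.arange(x1,x0,-1/s),np.arange(y1,y0,-1/s),indexing='ij')
    T=c['world_from_camera'];P=(np.stack([X,Y,X*0+z],-1)-T[:3,3])@T[:3,:3]
    t=np.arctan2(np.hypot(P[...,0],P[...,1]),P[...,2])/np.hypot(P[...,0],P[...,1])*c['mtx'][0,0]
    return cv2.remap(c['img'],(P[...,0]*t+c['mtx'][0,2]).astype(np.float32),(P[...,1]*t+c['mtx'][1,2]).astype(np.float32),cv2.INTER_CUBIC)
E
python3 - <<'E'
from h import *
c=shot('wrist','w2.png');np.savez('w2.npz',**c);s=env.state();print(s['t'],s['tcp_pos'],s['eef_rot'],s['moment'],s['contact_force'],c['world_from_camera'][:3,3])
E
```

```text
2.7 [ 0.63934349 -0.03425795  0.26140648] [-3.14156131e+00  7.75134233e-05 -3.08928588e+00] [ 0.00869444 -0.04350366 -0.01226361] [ 0.07319072 -0.00433614 -0.14797855] [ 0.56997577 -0.03805339  0.40288937]
```

View pics/w2.png

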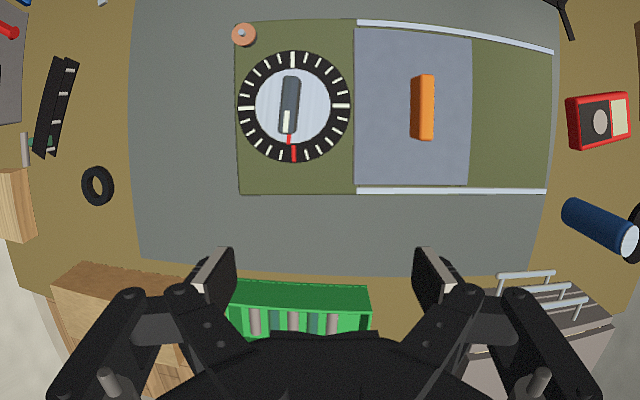

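The wrist view shows the ring centred near (293,106), the red 0 mark at (294,153), the red pointer at about (289,140), the orange grip at (422,107) and the motor at (244,34).

```bash
python3 - <<'E'
from h import *
c=dict(np.load('w2.npz'));im=c['img'];h=cv2.cvtColor(im,cv2.COLOR_RGB2HSV)
def world(u,v,z): return np.array([wonz(c,a,b,z) for a,b in zip(u,v)])
def roi(m,u0,u1,v0,v1):
    v,u=np.nonzero(m[v0:v1,u0:u1]);return u+u0,v+v0
# disc
m=((im.min(2)>140)).astype(np.uint8);m[:, :245]=0;m[:,342:]=0;m[:60]=0;m[150:]=0
n,l,s,ce=cv2.connectedComponentsWithStats(m);i=1+s[1:,4].argmax();v,u=np.nonzero(l==i)
P=world(u,v,.112);(x,y),r=cv2.minEnclosingCircle(P[:,:2].astype(np.float32));print('disc',x,y,r)
hull=cv2.convexHull(P[:,:2].astype(np.float32));print('ell',cv2.fitEllipse(hull))
# ring dark
m=(im.max(2)<60).astype(np.uint8);u,v=roi(m,232,355,45,168);P=world(u,v,.104)
hull=cv2.convexHull(P[:,:2].astype(np.float32));(rx,ry),r=cv2.minEnclosingCircle(hull);print('ring',rx,ry,r,cv2.fitEllipse(hull)[:2])
C=np.array([x,y]);
red=cv2.inRange(h,(0,150,110),(6,255,255))|cv2.inRange(h,(172,150,110),(180,255,255))
u,v=roi(red,270,320,125,170);P=world(u,v,.105)-[rx,ry,0];r=np.hypot(P[:,0],P[:,1]);a=-np.arctan2(P[:,1],P[:,0])
for lo,hi in((.028,.033),(.033,.037),(.038,.042),(.042,.05),(.05,.06)):
    k=(r>lo)&(r<hi);print(lo,k.sum(),a[k].mean() if k.any() else 0)
P=world(u,v,.112)-[x,y,0];r=np.hypot(P[:,0],P[:,1]);a=-np.arctan2(P[:,1],P[:,0]);k=(r<.0355);print('pointer',k.sum(),a[k].mean())
# white marks 6,12,18 directions
for n,(u0,v0) in dict(six=(247,106),tw=(293,59),ei=(341,106)).items():
    q=wonz(c,u0,v0,.104)-[rx,ry,0];print(n,-np.arctan2(q[1],q[0]),np.hypot(*q[:2]))
# orange
org=cv2.inRange(h,(8,150,120),(22,255,255));u,v=roi(org,400,445,65,150)
P=world(u,v,.1405);R=cv2.minAreaRect(P[:,:2].astype(np.float32));print('orange',R)
# triangulate with top & earlier pixel of orange and disc
t=cams.read_camera('top');o1,d1=ray(t,294.07,188.07);o2,d2=wray(c,u.mean(),v.mean())
q=np.linalg.lstsq(np.c_[d1,-d2],o2-o1,rcond=None)[0];print('tri grip',o1+d1*q[0],o2+d2*q[1])
D=c['range_z'];
def dp(u,v):
    o,d=wray(c,u,v);f=c['world_from_camera'][:3,2];return o+d/(d@f)*D[v,u]
for p in((422,107),(422,90),(291,92),(289,125),(312,120),(440,60),(270,100),(244,34)):print(p,dp(*p).round(4))
# dark bar on dial: edges of grip
m=((im.max(2)<110)).astype(np.uint8);u,v=roi(m,272,308,70,140);P=world(u,v,.146);print('bar',cv2.minAreaRect(P[np.hypot(P[:,0]-x,P[:,1]-y)<.032][:,:2].astype(np.float32)))
E
```

```text
disc 0.5630403161048889 -0.06776905059814453 0.035660482943058014
ell ((0.5629004836082458, -0.06772223860025406), (0.07012256979942322, 0.07057178765535355), 8.480454444885254)
ring 0.5550917387008667 -0.07726410776376724 0.06730841100215912 ((0.557110071182251, -0.07313589006662369), (0.1081201434135437, 0.12917836010456085))
0.028 0 0
0.033 6 -0.17601519643236807
0.038 15 -0.16773611798158086
0.042 28 -0.1918607316643408
0.05 51 -0.2158352852388337
pointer 31 0.07078645708041188
six 1.3204562990091055 0.03647413860070318
tw -2.946402509361457 0.03851563528900385
ei -1.4625309208884543 0.055799779042889144
orange ((0.5562519431114197, 0.05017067492008209), (0.058427594602108, 0.013114076107740402), 3.9891655445098877)
tri grip [0.55609747 0.05366369 0.13063312] [0.55590568 0.053463   0.13057558]
(422, 107) [0.5567 0.0468 0.1393]
(422, 90) [0.5416 0.046  0.1386]
(291, 92) [ 0.5526 -0.0657  0.1449]
(289, 125) [ 0.5802 -0.0661  0.1446]
(312, 120) [ 0.576  -0.0484  0.1111]
(440, 60) [0.5046 0.0742 0.1046]
(270, 100) [ 0.5584 -0.0886  0.1121]
(244, 34) [ 0.4956 -0.1152  0.12  ]
bar ((0.5629083514213562, -0.06940746307373047), (0.05803501233458519, 0.02327718958258629), 2.32418155670166)
```

```bash
python3 - <<'E'
from h import *
c=dict(np.load('w2.npz'))
C=np.array([.563,-.0677,0]);im=c['img'];h=cv2.cvtColor(im,cv2.COLOR_RGB2HSV)
red=cv2.inRange(h,(0,150,110),(6,255,255))|cv2.inRange(h,(172,150,110),(180,255,255))
v,u=np.nonzero(red[125:170,270:320]);u+=270;v+=125
P=np.array([wonz(c,a,b,.104) for a,b in zip(u,v)])-C;r=np.hypot(P[:,0],P[:,1]);a=-np.arctan2(P[:,1],P[:,0]);k=r>.041;print('mark0',k.sum(),r[k].mean(),a[k].mean())
g=im.min(2)
for n,(u0,v0) in dict(six=(247,106),tw=(293,59),ei=(341,106)).items():
    v,u=np.nonzero(g[v0-4:v0+5,u0-4:u0+5]>130);q=wonz(c,u.mean()+u0-4,v.mean()+v0-4,.104)-C;print(n,-np.arctan2(q[1],q[0]),np.hypot(*q[:2]))
a=topdown(c,.146,.5,.62,-.13,-.01,5000);cv2.imwrite('pics/td.png',a[:,:,::-1])
E
```

```text
mark0 66 0.04723566858375677 -0.04664029748814054
six 1.5127955874005683 0.04492679760636312
tw 3.080155029528119 0.04601311517464752
ei -1.6327432488339226 0.04594244084395694
```

View pics/td.png

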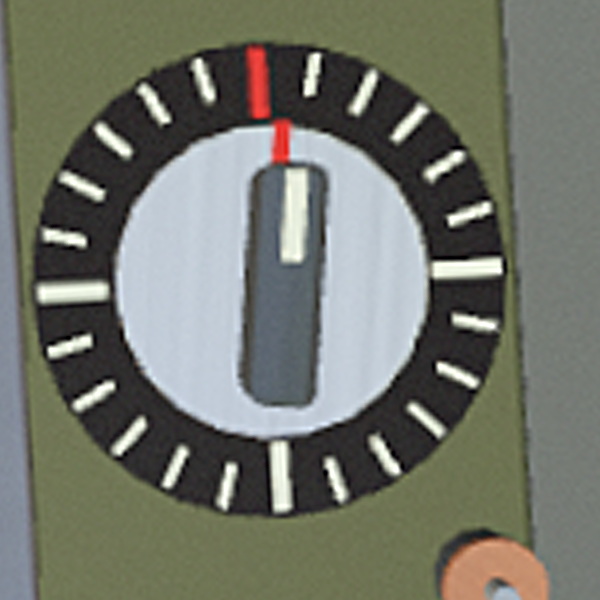

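The rectified view shows the bar about 0.068 rad clockwise of world x and the ring yawed +0.057, so the dial reads about 0.125. The bar centre is at (0.563, -0.0675). I'll move over it and descend.

Call:
{"api": "drive_tool", "payload": {
  "motion": [
    {"dp": [0.01, -0.004, 0], "spin": 0.02},
    {"dp": [0.026, -0.01, 0.005], "spin": 0.05},
    {"dp": [0.044, -0.017, 0.015], "spin": 0.08},
    {"dp": [0.06, -0.023, 0.025], "spin": 0.1},
    {"dp": [0.072, -0.027, 0.035], "spin": 0.12},
    {"dp": [0.078, -0.029, 0.045], "spin": 0.12},
    {"dp": [0.078, -0.029, 0.05], "spin": 0.12},
    {"dp": [0.078, -0.029, 0.05], "spin": 0.12}
  ]
}}

```text
t: 3.55
tcp_pos: [0.5628, -0.0673, 0.2106]
eef_rot: [3.141, -0.001, 3.074]
contact_force: [0.4, 0.3, -0.8]
width: 1.0
grip_force: 0.0
```

Call:
{"api": "drive_tool", "payload": {
  "motion": [
    {"dp": [0, 0, 0.01], "spin": 0},
    {"dp": [0, 0, 0.03], "spin": 0},
    {"dp": [0, 0, 0.05], "spin": 0},
    {"dp": [0, 0, 0.07], "spin": 0},
    {"dp": [0, 0, 0.083], "spin": 0},
    {"dp": [0, 0, 0.091], "spin": 0},
    {"dp": [0, 0, 0.094], "spin": 0},
    {"dp": [0, 0, 0.094], "spin": 0}
  ]
}}

```text
t: 4.35
tcp_pos: [0.5633, -0.0674, 0.1174]
eef_rot: [-3.142, 0.0, 3.074]
contact_force: [-0.4, 0.2, 0.1]
width: 1.004
grip_force: 0.0
```

```bash
python3 - <<'E'
from h import *
s=env.state();print(s['t'],s['tcp_pos'],s['eef_rot'],s['moment'],s['contact_force'])
shot('wrist','w3.png')
E
```

```text
4.35 [ 0.56331458 -0.06740399  0.11735488] [-3.14154045e+00  1.89124183e-04  3.07391332e+00] [ 0.01419916  0.02627787 -0.04075529] [-0.39117593  0.18961034  0.10520043]
```

View pics/w3.png

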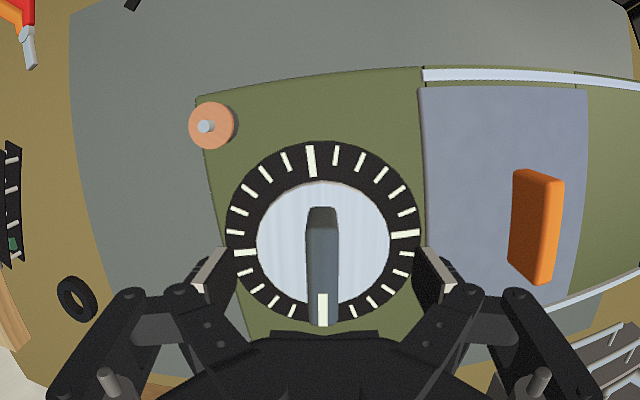

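The bar is centred between the fingers at column 322, and the motor is clear at (210,125). Closing the gripper.

Call:
{"api": "drive_tool", "payload": {
  "motion": [
    {"dp": [0, 0, 0], "spin": 0},
    {"dp": [0, 0, 0], "spin": 0},
    {"dp": [0, 0, 0], "spin": 0},
    {"dp": [0, 0, 0], "spin": 0},
    {"dp": [0, 0, 0], "spin": 0},
    {"dp": [0, 0, 0], "spin": 0},
    {"dp": [0, 0, 0], "spin": 0},
    {"dp": [0, 0, 0], "spin": 0}
  ],
  "fingers": 255,
  "newtons": 40
}}

```text
t: 5.2
tcp_pos: [0.5631, -0.068, 0.1176]
eef_rot: [-3.141, 0.0, 3.074]
contact_force: [-2.7, -3.9, 4.5]
width: 0.159
grip_force: 43.4
```

```bash
python3 - <<'E'
from h import *
s=env.state();print(s['t'],s['tcp_pos'],s['eef_rot'],s['moment'],s['contact_force'],s['width'],s['grip_force'])
E
```

```text
5.2 [ 0.56306384 -0.06797804  0.11764199] [-3.14069302e+00  2.80163818e-04  3.07377676e+00] [-0.59885345  0.37880681  0.01841364] [-2.72147255 -3.89751489  4.46586005] 0.15939383956488856 43.38752746582031
```

Call:
{"api": "drive_tool", "payload": {
  "motion": [
    {"dp": [0, -0.0006, 0], "spin": 0.08},
    {"dp": [0, -0.0006, 0], "spin": 0.2},
    {"dp": [0, -0.0006, 0], "spin": 0.33},
    {"dp": [0, -0.0006, 0], "spin": 0.46},
    {"dp": [0, -0.0006, 0], "spin": 0.57},
    {"dp": [0, -0.0006, 0], "spin": 0.64},
    {"dp": [0, -0.0006, 0], "spin": 0.66},
    {"dp": [0, -0.0006, 0], "spin": 0.66}
  ]
}}

```text
t: 6.0
tcp_pos: [0.5632, -0.0677, 0.1176]
eef_rot: [3.141, 0.0, 2.415]
contact_force: [-2.3, -0.3, 6.6]
width: 0.155
grip_force: 43.6
```

Call:
{"api": "drive_tool", "payload": {
  "motion": [
    {"dp": [0, 0, 0], "spin": 0},
    {"dp": [0, 0, 0], "spin": 0},
    {"dp": [0, 0, 0], "spin": 0},
    {"dp": [0, 0, 0], "spin": 0},
    {"dp": [0, 0, 0], "spin": 0},
    {"dp": [0, 0, 0], "spin": 0},
    {"dp": [0, 0, 0], "spin": 0},
    {"dp": [0, 0, 0], "spin": 0}
  ]
}}

```text
t: 6.8
tcp_pos: [0.5632, -0.0677, 0.1176]
eef_rot: [3.141, 0.0, 2.415]
contact_force: [-1.2, 0.6, 5.0]
width: 0.157
grip_force: 43.6
```

```bash
python3 - <<'E'
from h import *
s=env.state();print(s['t'],s['tcp_pos'],s['eef_rot'],3.1986-s['eef_rot'][2],s['moment'],s['contact_force'],s['width'],s['grip_force'])
c=shot('wrist');np.savez('w4.npz',**c);cv2.imwrite('pics/w4.png',c['img'][90:350,170:490,::-1])
E
```

```text
6.8 [ 0.56321373 -0.06770954  0.11762276] [3.14086797e+00 1.75616770e-04 2.41509391e+00] 0.7835060932025013 [ 0.07653346  0.22651867 -0.10040294] [-1.17053508  0.62834086  4.98633224] 0.15742998729571414 43.58080208301544
```

View pics/w4.png

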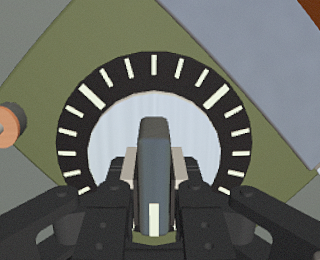

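The marks 12 and 18 sit symmetric about the bar tail, which confirms the dial is at 3. Now back anticlockwise to 22.

Call:
{"api": "drive_tool", "payload": {
  "motion": [
    {"dp": [0, 0, 0], "spin": -0.07},
    {"dp": [0, 0, 0], "spin": -0.19},
    {"dp": [0, 0, 0], "spin": -0.31},
    {"dp": [0, 0, 0], "spin": -0.43},
    {"dp": [0, 0, 0], "spin": -0.55},
    {"dp": [0, 0, 0], "spin": -0.67},
    {"dp": [0, 0, 0], "spin": -0.76},
    {"dp": [0, 0, 0], "spin": -0.8}
  ]
}}

```text
t: 7.65
tcp_pos: [0.563, -0.0681, 0.1176]
eef_rot: [-3.141, 0.0, -3.065]
contact_force: [-1.5, -0.6, 6.3]
width: 0.157
grip_force: 43.6
```

Call:
{"api": "drive_tool", "payload": {
  "motion": [
    {"dp": [0, 0, 0], "spin": -0.06},
    {"dp": [0, 0, 0], "spin": -0.16},
    {"dp": [0, 0, 0], "spin": -0.27},
    {"dp": [0, 0, 0], "spin": -0.38},
    {"dp": [0, 0, 0], "spin": -0.46},
    {"dp": [0, 0, 0], "spin": -0.5},
    {"dp": [0, 0, 0], "spin": -0.508},
    {"dp": [0, 0, 0], "spin": -0.508}
  ]
}}

```text
t: 8.45
tcp_pos: [0.5631, -0.0684, 0.1176]
eef_rot: [-3.141, 0.0, -2.56]
contact_force: [-2.0, -1.9, 6.1]
width: 0.157
grip_force: 43.6
```

Call:
{"api": "drive_tool", "payload": {
  "motion": [
    {"dp": [0, 0, 0], "spin": 0},
    {"dp": [0, 0, 0], "spin": 0},
    {"dp": [0, 0, 0], "spin": 0},
    {"dp": [0, 0, 0], "spin": 0},
    {"dp": [0, 0, 0], "spin": 0},
    {"dp": [0, 0, 0], "spin": 0},
    {"dp": [0, 0, 0], "spin": 0},
    {"dp": [0, 0, 0], "spin": 0}
  ]
}}

```text
t: 9.25
tcp_pos: [0.5631, -0.0684, 0.1176]
eef_rot: [-3.141, 0.0, -2.56]
contact_force: [-1.8, -2.1, 4.7]
width: 0.156
grip_force: 43.6
```

```bash
cat > m.py <<'E'
from h import *
s=env.state();y=s['eef_rot'][2]%(2*np.pi);print(s['t'],s['tcp_pos'].round(4),'dial',round(3.1986-y,4),'Mz',s['moment'][2].round(4),'F',s['contact_force'].round(2),'j6',s['joint_positions'][5].round(4),'e6',s['effort'][5].round(4),s['grip_force'])
E
python3 m.py
```

```text
9.25 [ 0.5631 -0.0684  0.1176] dial -0.5246 Mz 0.05 F [-1.76 -2.14  4.66] j6 -2.4694 e6 0.0053 43.62501561641693
```

Call:
{"api": "drive_tool", "payload": {
  "motion": [
    {"dp": [0, 0, 0], "spin": 0.06},
    {"dp": [0, 0, 0], "spin": 0.16},
    {"dp": [0, 0, 0], "spin": 0.27},
    {"dp": [0, 0, 0], "spin": 0.38},
    {"dp": [0, 0, 0], "spin": 0.49},
    {"dp": [0, 0, 0], "spin": 0.6},
    {"dp": [0, 0, 0], "spin": 0.7},
    {"dp": [0, 0, 0], "spin": 0.8}
  ]
}}

```text
t: 10.05
tcp_pos: [0.5631, -0.068, 0.1176]
eef_rot: [3.142, 0.0, 2.919]
contact_force: [-1.1, -0.4, 6.3]
width: 0.155
grip_force: 43.7
```

Call:
{"api": "drive_tool", "payload": {
  "motion": [
    {"dp": [0, 0, 0], "spin": 0.1},
    {"dp": [0, 0, 0], "spin": 0.2},
    {"dp": [0, 0, 0], "spin": 0.3},
    {"dp": [0, 0, 0], "spin": 0.39},
    {"dp": [0, 0, 0], "spin": 0.46},
    {"dp": [0, 0, 0], "spin": 0.52},
    {"dp": [0, 0, 0], "spin": 0.56},
    {"dp": [0, 0, 0], "spin": 0.6}
  ]
}}

```text
t: 10.85
tcp_pos: [0.5633, -0.0677, 0.1176]
eef_rot: [3.141, 0.0, 2.322]
contact_force: [-1.7, 0.0, 5.7]
width: 0.156
grip_force: 43.6
```

```bash
python3 m.py
```

```text
10.85 [ 0.5633 -0.0677  0.1176] dial 0.8768 Mz 0.1322 F [-1.69  0.03  5.66] j6 -1.0678 e6 -0.4094 43.623822927474976
```

Call:
{"api": "drive_tool", "payload": {
  "motion": [
    {"dp": [0, 0, 0], "spin": 0.008},
    {"dp": [0, 0, 0], "spin": 0.016},
    {"dp": [0, 0, 0], "spin": 0.024},
    {"dp": [0, 0, 0], "spin": 0.032},
    {"dp": [0, 0, 0], "spin": 0.04},
    {"dp": [0, 0, 0], "spin": 0.048},
    {"dp": [0, 0, 0], "spin": 0.055},
    {"dp": [0, 0, 0], "spin": 0.06}
  ]
}}

```text
t: 11.65
tcp_pos: [0.5633, -0.0676, 0.1176]
eef_rot: [3.141, 0.0, 2.263]
contact_force: [-0.9, 0.6, 5.5]
width: 0.154
grip_force: 43.7
```

```bash
python3 m.py
```

```text
11.65 [ 0.5633 -0.0676  0.1176] dial 0.9353 Mz 0.0487 F [-0.89  0.62  5.49] j6 -1.0093 e6 0.0748 43.655542731285095
```

Call:
{"api": "drive_tool", "payload": {
  "motion": [
    {"dp": [0, 0, 0], "spin": 0.0125},
    {"dp": [0, 0, 0], "spin": 0.025},
    {"dp": [0, 0, 0], "spin": 0.0375},
    {"dp": [0, 0, 0], "spin": 0.05},
    {"dp": [0, 0, 0], "spin": 0.0625},
    {"dp": [0, 0, 0], "spin": 0.075},
    {"dp": [0, 0, 0], "spin": 0.0875},
    {"dp": [0, 0, 0], "spin": 0.1}
  ]
}}

```text
t: 12.45
tcp_pos: [0.5633, -0.0676, 0.1176]
eef_rot: [3.141, 0.0, 2.163]
contact_force: [-1.2, -0.1, 5.2]
width: 0.152
grip_force: 43.6
```

```bash
python3 m.py
```

```text
12.45 [ 0.5633 -0.0676  0.1176] dial 1.0355 Mz 0.0782 F [-1.22 -0.07  5.22] j6 -0.9091 e6 -0.038 43.64989399909973
```

Call:
{"api": "drive_tool", "payload": {
  "motion": [
    {"dp": [0, 0, 0], "spin": 0.006},
    {"dp": [0, 0, 0], "spin": 0.012},
    {"dp": [0, 0, 0], "spin": 0.018},
    {"dp": [0, 0, 0], "spin": 0.024},
    {"dp": [0, 0, 0], "spin": 0.03},
    {"dp": [0, 0, 0], "spin": 0.036},
    {"dp": [0, 0, 0], "spin": 0.042},
    {"dp": [0, 0, 0], "spin": 0.048}
  ]
}}

```text
t: 13.25
tcp_pos: [0.5633, -0.0677, 0.1176]
eef_rot: [3.141, 0.0, 2.115]
contact_force: [-0.7, -0.6, 4.9]
width: 0.156
grip_force: 43.6
```

```bash
python3 m.py
```

```text
13.25 [ 0.5633 -0.0677  0.1176] dial 1.0833 Mz 0.107 F [-0.66 -0.61  4.87] j6 -0.8613 e6 0.0477 43.63918125629425
```

Call:
{"api": "drive_tool", "payload": {
  "motion": [
    {"dp": [0, 0, 0], "spin": 0.005},
    {"dp": [0, 0, 0], "spin": 0.01},
    {"dp": [0, 0, 0], "spin": 0.015},
    {"dp": [0, 0, 0], "spin": 0.02},
    {"dp": [0, 0, 0], "spin": 0.025},
    {"dp": [0, 0, 0], "spin": 0.03},
    {"dp": [0, 0, 0], "spin": 0.035},
    {"dp": [0, 0, 0], "spin": 0.04}
  ]
}}

```text
t: 14.05
tcp_pos: [0.5633, -0.0676, 0.1176]
eef_rot: [3.141, 0.0, 2.075]
contact_force: [-1.3, 0.3, 4.3]
width: 0.155
grip_force: 43.6
```

```bash
python3 m.py
```

```text
14.05 [ 0.5633 -0.0676  0.1176] dial 1.1232 Mz 0.1491 F [-1.33  0.34  4.29] j6 -0.8213 e6 0.0619 43.63551378250122
```

Call:
{"api": "drive_tool", "payload": {
  "motion": [
    {"dp": [0, 0, 0], "spin": 0.004},
    {"dp": [0, 0, 0], "spin": 0.008},
    {"dp": [0, 0, 0], "spin": 0.012},
    {"dp": [0, 0, 0], "spin": 0.016},
    {"dp": [0, 0, 0], "spin": 0.02},
    {"dp": [0, 0, 0], "spin": 0.024},
    {"dp": [0, 0, 0], "spin": 0.027},
    {"dp": [0, 0, 0], "spin": 0.03}
  ]
}}

```text
t: 14.85
tcp_pos: [0.5634, -0.0676, 0.1176]
eef_rot: [3.141, 0.0, 2.045]
contact_force: [0.1, 0.7, 6.0]
width: 0.152
grip_force: 43.6
```

```bash
python3 m.py
```

```text
14.85 [ 0.5634 -0.0676  0.1176] dial 1.1532 Mz 0.1235 F [0.1  0.73 6.02] j6 -0.7913 e6 0.0895 43.633158802986145
```

No stop yet; the reading is only friction and bolt spring.

Call:
{"api": "drive_tool", "payload": {
  "motion": [
    {"dp": [0, 0, 0], "spin": 0.005},
    {"dp": [0, 0, 0], "spin": 0.01},
    {"dp": [0, 0, 0], "spin": 0.015},
    {"dp": [0, 0, 0], "spin": 0.02},
    {"dp": [0, 0, 0], "spin": 0.025},
    {"dp": [0, 0, 0], "spin": 0.03},
    {"dp": [0, 0, 0], "spin": 0.035},
    {"dp": [0, 0, 0], "spin": 0.04}
  ]
}}

```text
t: 15.65
tcp_pos: [0.5634, -0.0676, 0.1176]
eef_rot: [3.14, 0.0, 2.005]
contact_force: [-0.6, 0.5, 4.4]
width: 0.158
grip_force: 43.6
```

```bash
python3 m.py
```

```text
15.65 [ 0.5634 -0.0676  0.1176] dial 1.1934 Mz 0.1237 F [-0.61  0.54  4.41] j6 -0.7512 e6 0.0642 43.633477091789246
```

Call:
{"api": "drive_tool", "payload": {
  "motion": [
    {"dp": [0, 0, 0], "spin": 0.005},
    {"dp": [0, 0, 0], "spin": 0.01},
    {"dp": [0, 0, 0], "spin": 0.015},
    {"dp": [0, 0, 0], "spin": 0.02},
    {"dp": [0, 0, 0], "spin": 0.025},
    {"dp": [0, 0, 0], "spin": 0.03},
    {"dp": [0, 0, 0], "spin": 0.035},
    {"dp": [0, 0, 0], "spin": 0.04}
  ]
}}

```text
t: 16.45
tcp_pos: [0.5634, -0.0676, 0.1176]
eef_rot: [3.141, -0.0, 1.965]
contact_force: [0.3, 0.2, 5.2]
width: 0.151
grip_force: 43.6
```

```bash
python3 m.py
```

```text
16.45 [ 0.5634 -0.0676  0.1176] dial 1.2334 Mz 0.0979 F [0.29 0.21 5.22] j6 -0.7112 e6 0.0718 43.64220142364502
```

Call:
{"api": "drive_tool", "payload": {
  "motion": [
    {"dp": [0, 0, 0], "spin": 0.005},
    {"dp": [0, 0, 0], "spin": 0.01},
    {"dp": [0, 0, 0], "spin": 0.015},
    {"dp": [0, 0, 0], "spin": 0.02},
    {"dp": [0, 0, 0], "spin": 0.025},
    {"dp": [0, 0, 0], "spin": 0.03},
    {"dp": [0, 0, 0], "spin": 0.035},
    {"dp": [0, 0, 0], "spin": 0.04}
  ]
}}

```text
t: 17.25
tcp_pos: [0.5634, -0.0676, 0.1176]
eef_rot: [3.14, -0.0, 1.925]
contact_force: [-0.4, 0.7, 6.5]
width: 0.155
grip_force: 43.6
```

```bash
python3 m.py
```

```text
17.25 [ 0.5634 -0.0676  0.1176] dial 1.2734 Mz 0.1403 F [-0.38  0.72  6.51] j6 -0.6711 e6 0.1348 43.64349067211151
```

Call:
{"api": "drive_tool", "payload": {
  "motion": [
    {"dp": [0, 0, 0], "spin": 0.004},
    {"dp": [0, 0, 0], "spin": 0.008},
    {"dp": [0, 0, 0], "spin": 0.012},
    {"dp": [0, 0, 0], "spin": 0.016},
    {"dp": [0, 0, 0], "spin": 0.02},
    {"dp": [0, 0, 0], "spin": 0.024},
    {"dp": [0, 0, 0], "spin": 0.028},
    {"dp": [0, 0, 0], "spin": 0.032}
  ]
}}

```text
t: 18.05
tcp_pos: [0.5634, -0.0676, 0.1176]
eef_rot: [3.14, -0.0, 1.893]
contact_force: [-0.0, 1.7, 5.0]
width: 0.157
grip_force: 43.7
```

```bash
python3 m.py
```

```text
18.05 [ 0.5634 -0.0676  0.1176] dial 1.3054 Mz 0.2613 F [-0.04  1.7   4.99] j6 -0.6391 e6 0.2114 43.69735836982727
```

The torque is rising. I'll confirm with one small step.

Call:
{"api": "drive_tool", "payload": {
  "motion": [
    {"dp": [0, 0, 0], "spin": 0.003},
    {"dp": [0, 0, 0], "spin": 0.006},
    {"dp": [0, 0, 0], "spin": 0.009},
    {"dp": [0, 0, 0], "spin": 0.01},
    {"dp": [0, 0, 0], "spin": 0.01},
    {"dp": [0, 0, 0], "spin": 0.01},
    {"dp": [0, 0, 0], "spin": 0.01},
    {"dp": [0, 0, 0], "spin": 0.01}
  ]
}}

```text
t: 18.85
tcp_pos: [0.5635, -0.0676, 0.1176]
eef_rot: [3.14, -0.0, 1.883]
contact_force: [-0.5, 0.7, 5.7]
width: 0.158
grip_force: 43.7
```

```bash
python3 m.py
```

```text
18.85 [ 0.5635 -0.0676  0.1176] dial 1.3151 Mz 0.2374 F [-0.51  0.69  5.74] j6 -0.6293 e6 0.2601 43.701433539390564
```

The effort climbs 0.05 N m per 0.01 rad, which is the 5 N m/rad buffer, so the stop is at about 1.28. I'll ease back slightly and release with a partial opening, keeping clear of the motor.

Call:
{"api": "drive_tool", "payload": {
  "motion": [
    {"dp": [0, 0, 0], "spin": -0.004},
    {"dp": [0, 0, 0], "spin": -0.008},
    {"dp": [0, 0, 0], "spin": -0.012},
    {"dp": [0, 0, 0], "spin": -0.012},
    {"dp": [0, 0, 0], "spin": -0.012},
    {"dp": [0, 0, 0], "spin": -0.012},
    {"dp": [0, 0, 0], "spin": -0.012},
    {"dp": [0, 0, 0], "spin": -0.012}
  ]
}}

```text
t: 19.65
tcp_pos: [0.5635, -0.0676, 0.1176]
eef_rot: [3.14, -0.0, 1.895]
contact_force: [-0.6, -0.1, 5.9]
width: 0.154
grip_force: 43.6
```

```bash
python3 m.py
```

```text
19.65 [ 0.5635 -0.0676  0.1176] dial 1.3036 Mz 0.1276 F [-0.55 -0.13  5.88] j6 -0.641 e6 0.1132 43.63402605056763
```

Call:
{"api": "drive_tool", "payload": {
  "motion": [
    {"dp": [0, 0, 0], "spin": 0},
    {"dp": [0, 0, 0], "spin": 0},
    {"dp": [0, 0, 0], "spin": 0},
    {"dp": [0, 0, 0], "spin": 0},
    {"dp": [0, 0, 0], "spin": 0},
    {"dp": [0, 0, 0], "spin": 0},
    {"dp": [0, 0, 0], "spin": 0},
    {"dp": [0, 0, 0], "spin": 0}
  ],
  "fingers": 150
}}

```text
t: 20.45
tcp_pos: [0.563, -0.068, 0.1173]
eef_rot: [-3.142, -0.0, 1.894]
contact_force: [-0.2, -0.9, -0.5]
width: 0.411
grip_force: 0.0
```

```bash
python3 m.py
```

```text
20.45 [ 0.563  -0.068   0.1173] dial 1.3048 Mz 0.0297 F [-0.17 -0.88 -0.55] j6 -0.6398 e6 -0.0004 0.0
```

Released with no torque left. I'll rise and go over to the cover grip.

Call:
{"api": "drive_tool", "payload": {
  "motion": [
    {"dp": [0, 0, -0.01], "spin": 0},
    {"dp": [0, 0, -0.03], "spin": 0},
    {"dp": [0, 0, -0.05], "spin": 0},
    {"dp": [0, 0, -0.065], "spin": 0},
    {"dp": [0, 0, -0.08], "spin": -0.1},
    {"dp": [0, 0, -0.09], "spin": -0.24},
    {"dp": [0, 0, -0.09], "spin": -0.38},
    {"dp": [0, 0, -0.09], "spin": -0.5}
  ]
}}

```text
t: 21.25
tcp_pos: [0.5634, -0.0681, 0.2088]
eef_rot: [3.141, 0.002, 2.399]
contact_force: [0.2, 0.3, -1.0]
width: 0.41
grip_force: 0.0
```

Call:
{"api": "drive_tool", "payload": {
  "motion": [
    {"dp": [0.006, 0.006, 0], "spin": -0.1},
    {"dp": [0.02, 0.019, 0], "spin": -0.24},
    {"dp": [0.036, 0.035, 0], "spin": -0.38},
    {"dp": [0.052, 0.051, 0], "spin": -0.52},
    {"dp": [0.068, 0.066, 0], "spin": -0.66},
    {"dp": [0.08, 0.077, 0], "spin": -0.76},
    {"dp": [0.086, 0.083, 0], "spin": -0.804},
    {"dp": [0.086, 0.083, 0], "spin": -0.804}
  ],
  "fingers": 60
}}

```text
t: 22.05
tcp_pos: [0.5564, 0.0522, 0.2079]
eef_rot: [-3.142, 0.001, -3.085]
contact_force: [-1.0, 0.6, 1.2]
width: 0.77
grip_force: 0.0
```

```bash
python3 m.py; python3 - <<'E'
from h import *
c=shot('wrist','w5.png')
h=cv2.cvtColor(c['img'],cv2.COLOR_RGB2HSV);m=cv2.inRange(h,(8,150,110),(22,255,255));n,l,s,ce=cv2.connectedComponentsWithStats(m);i=1+s[1:,4].argmax();v,u=np.nonzero(l==i)
P=np.array([wonz(c,a,b,.1405) for a,b in zip(u,v)]);print(s[i],cv2.minAreaRect(P[:,:2].astype(np.float32)))
T=c['world_from_camera']
Q=[]
for a,b in zip(u,v):
    o,d=wray(c,a,b);Q.append(o+d/(d@T[:3,2])*c['range_z'][b,a])
Q=np.array(Q);k=Q[:,2]>.137;print(k.sum(),cv2.minAreaRect(Q[k][:,:2].astype(np.float32)),np.median(Q[k],0))
E
```

```text
22.05 [0.5564 0.0522 0.2079] dial -0.0001 Mz -0.0592 F [-0.98  0.58  1.19] j6 -1.734 e6 -0.3469 0.0
[ 314  165   19   84 1533] ((0.5524721741676331, 0.0513760969042778), (0.061818815767765045, 0.012869366444647312), 3.7164106369018555)
1416 ((0.5357315540313721, 0.05029306188225746), (0.09757283329963684, 0.01302424818277359), 3.7179315090179443) [0.55325411 0.05158595 0.13916703]
```

View pics/w5.png

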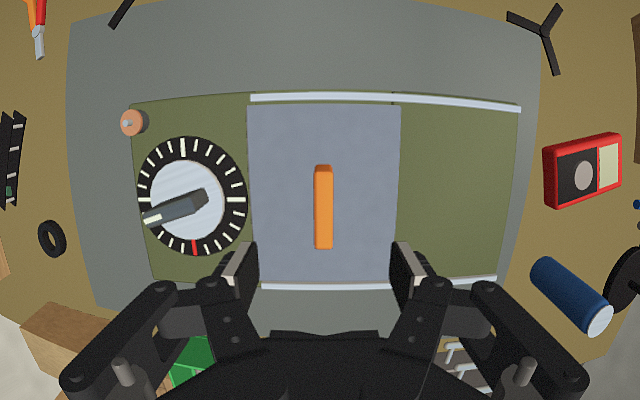

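The view shows the grip upright at (323,207) between the fingers, the dial parked near 5 on its ring, and the motor undisturbed. I'll descend and grip.

Call:
{"api": "drive_tool", "payload": {
  "motion": [
    {"dp": [0, -0.0005, 0.01], "spin": 0},
    {"dp": [0, -0.0005, 0.03], "spin": 0},
    {"dp": [0, -0.0005, 0.05], "spin": 0},
    {"dp": [0, -0.0005, 0.07], "spin": 0},
    {"dp": [0, -0.0005, 0.085], "spin": 0},
    {"dp": [0, -0.0005, 0.093], "spin": 0},
    {"dp": [0, -0.0005, 0.096], "spin": 0},
    {"dp": [0, -0.0005, 0.096], "spin": 0}
  ]
}}

```text
t: 22.9
tcp_pos: [0.5564, 0.0504, 0.1111]
eef_rot: [3.142, -0.0, -3.086]
contact_force: [0.6, -0.4, -0.3]
width: 0.767
grip_force: 0.0
```

Call:
{"api": "drive_tool", "payload": {
  "motion": [
    {"dp": [0, 0, 0], "spin": 0},
    {"dp": [0, 0, 0], "spin": 0},
    {"dp": [0, 0, 0], "spin": 0},
    {"dp": [0, 0, 0], "spin": 0},
    {"dp": [0, 0, 0], "spin": 0},
    {"dp": [0, 0, 0], "spin": 0},
    {"dp": [0, 0, 0], "spin": 0},
    {"dp": [0, 0, 0], "spin": 0}
  ],
  "fingers": 255,
  "newtons": 25
}}

```text
t: 23.7
tcp_pos: [0.5567, 0.0516, 0.112]
eef_rot: [3.141, 0.001, -3.085]
contact_force: [-0.8, 5.4, 5.8]
width: 0.16
grip_force: 28.1
```

```bash
python3 m.py
```

```text
23.7 [0.5567 0.0516 0.112 ] dial 0.0006 Mz 0.0359 F [-0.75  5.35  5.8 ] j6 -1.7355 e6 0.045 28.0670365691185
```

Call:
{"api": "drive_tool", "payload": {
  "motion": [
    {"dp": [0, 0.0005, 0], "spin": 0},
    {"dp": [0, 0.001, 0], "spin": 0},
    {"dp": [0, 0.0015, 0], "spin": 0},
    {"dp": [0, 0.002, 0], "spin": 0},
    {"dp": [0, 0.0025, 0], "spin": 0},
    {"dp": [0, 0.003, 0], "spin": 0},
    {"dp": [0, 0.0035, 0], "spin": 0},
    {"dp": [0, 0.004, 0], "spin": 0}
  ]
}}

```text
t: 24.5
tcp_pos: [0.5566, 0.0537, 0.112]
eef_rot: [-3.14, 0.001, -3.085]
contact_force: [-1.2, -1.9, 6.5]
width: 0.16
grip_force: 28.1
```

```bash
python3 m.py
```

```text
24.5 [0.5566 0.0537 0.112 ] dial 0.0006 Mz 0.0794 F [-1.24 -1.92  6.5 ] j6 -1.7283 e6 0.0513 28.119767904281616
```

Call:
{"api": "drive_tool", "payload": {
  "motion": [
    {"dp": [0, 0.0003, 0], "spin": 0},
    {"dp": [0, 0.0006, 0], "spin": 0},
    {"dp": [0, 0.001, 0], "spin": 0},
    {"dp": [0, 0.0013, 0], "spin": 0},
    {"dp": [0, 0.0016, 0], "spin": 0},
    {"dp": [0, 0.002, 0], "spin": 0},
    {"dp": [0, 0.0023, 0], "spin": 0},
    {"dp": [0, 0.0026, 0], "spin": 0}
  ]
}}

```text
t: 25.3
tcp_pos: [0.5565, 0.0563, 0.112]
eef_rot: [-3.14, 0.001, -3.085]
contact_force: [-0.9, -2.6, 4.7]
width: 0.157
grip_force: 28.1
```

```bash
python3 m.py
```

```text
25.3 [0.5565 0.0563 0.112 ] dial 0.0007 Mz 0.0501 F [-0.93 -2.61  4.66] j6 -1.7236 e6 0.0549 28.120687007904053
```

The cover slides freely at friction force only. Continuing.

Call:
{"api": "drive_tool", "payload": {
  "motion": [
    {"dp": [0, 0.002, 0], "spin": 0},
    {"dp": [0, 0.006, 0], "spin": 0},
    {"dp": [0, 0.012, 0], "spin": 0},
    {"dp": [0, 0.018, 0], "spin": 0},
    {"dp": [0, 0.024, 0], "spin": 0},
    {"dp": [0, 0.03, 0], "spin": 0},
    {"dp": [0, 0.035, 0], "spin": 0},
    {"dp": [0, 0.038, 0], "spin": 0}
  ]
}}

```text
t: 26.1
tcp_pos: [0.5542, 0.0946, 0.112]
eef_rot: [-3.14, 0.001, -3.085]
contact_force: [-1.2, -2.2, 5.4]
width: 0.161
grip_force: 28.2
```

```bash
python3 m.py
```

```text
26.1 [0.5542 0.0946 0.112 ] dial 0.0004 Mz 0.004 F [-1.24 -2.21  5.42] j6 -1.6546 e6 -0.0062 28.1659796833992
```

Call:
{"api": "drive_tool", "payload": {
  "motion": [
    {"dp": [0, 0.003, 0], "spin": 0},
    {"dp": [0, 0.009, 0], "spin": 0},
    {"dp": [0, 0.016, 0], "spin": 0},
    {"dp": [0, 0.024, 0], "spin": 0},
    {"dp": [0, 0.032, 0], "spin": 0},
    {"dp": [0, 0.04, 0], "spin": 0},
    {"dp": [0, 0.046, 0], "spin": 0},
    {"dp": [0, 0.049, 0], "spin": 0}
  ]
}}

```text
t: 26.9
tcp_pos: [0.5514, 0.1438, 0.112]
eef_rot: [-3.14, 0.001, -3.085]
contact_force: [-1.6, -2.6, 6.3]
width: 0.16
grip_force: 28.2
```

```bash
python3 m.py
```

```text
26.9 [0.5514 0.1438 0.112 ] dial 0.0003 Mz 0.0843 F [-1.56 -2.6   6.27] j6 -1.5663 e6 0.0058 28.21372389793396
```

Call:
{"api": "drive_tool", "payload": {
  "motion": [
    {"dp": [0, 0.002, 0], "spin": 0},
    {"dp": [0, 0.005, 0], "spin": 0},
    {"dp": [0, 0.008, 0], "spin": 0},
    {"dp": [0, 0.011, 0], "spin": 0},
    {"dp": [0, 0.013, 0], "spin": 0},
    {"dp": [0, 0.015, 0], "spin": 0},
    {"dp": [0, 0.016, 0], "spin": 0},
    {"dp": [0, 0.0165, 0], "spin": 0}
  ]
}}

```text
t: 27.7
tcp_pos: [0.5505, 0.1599, 0.112]
eef_rot: [-3.14, 0.001, -3.085]
contact_force: [-1.7, -3.2, 5.9]
width: 0.158
grip_force: 28.3
```

Call:
{"api": "drive_tool", "payload": {
  "motion": [
    {"dp": [0, 0.0003, 0], "spin": 0},
    {"dp": [0, 0.0006, 0], "spin": 0},
    {"dp": [0, 0.0009, 0], "spin": 0},
    {"dp": [0, 0.0012, 0], "spin": 0},
    {"dp": [0, 0.0015, 0], "spin": 0},
    {"dp": [0, 0.0015, 0], "spin": 0},
    {"dp": [0, 0.0015, 0], "spin": 0},
    {"dp": [0, 0.0015, 0], "spin": 0}
  ]
}}

```text
t: 28.5
tcp_pos: [0.5504, 0.1613, 0.112]
eef_rot: [-3.14, 0.001, -3.085]
contact_force: [-1.4, -1.6, 6.1]
width: 0.157
grip_force: 28.2
```

```bash
python3 m.py
```

```text
28.5 [0.5504 0.1613 0.112 ] dial 0.0007 Mz 0.0901 F [-1.37 -1.64  6.11] j6 -1.5346 e6 0.0553 28.241834342479706
```

The cover is about 109 mm open. Releasing and rising.

Call:
{"api": "drive_tool", "payload": {
  "motion": [
    {"dp": [0, 0, 0], "spin": 0},
    {"dp": [0, 0, 0], "spin": 0},
    {"dp": [0, 0, 0], "spin": 0},
    {"dp": [0, 0, 0], "spin": 0},
    {"dp": [0, 0, 0], "spin": 0},
    {"dp": [0, 0, 0], "spin": 0},
    {"dp": [0, 0, 0], "spin": 0},
    {"dp": [0, 0, 0], "spin": 0}
  ],
  "fingers": 100
}}

```text
t: 29.3
tcp_pos: [0.5501, 0.1623, 0.1113]
eef_rot: [-3.142, -0.0, -3.085]
contact_force: [-0.1, 0.4, -0.6]
width: 0.608
grip_force: 0.0
```

Call:
{"api": "drive_tool", "payload": {
  "motion": [
    {"dp": [0, 0, -0.01], "spin": 0},
    {"dp": [0, 0, -0.03], "spin": 0},
    {"dp": [0, 0, -0.055], "spin": 0},
    {"dp": [0, 0, -0.08], "spin": 0},
    {"dp": [0, 0, -0.105], "spin": 0},
    {"dp": [0, 0, -0.12], "spin": 0},
    {"dp": [0, 0, -0.125], "spin": 0},
    {"dp": [0, 0, -0.125], "spin": 0}
  ]
}}

```text
t: 30.1
tcp_pos: [0.5505, 0.1623, 0.2374]
eef_rot: [3.142, 0.002, -3.085]
contact_force: [0.1, -0.1, -0.5]
width: 0.609
grip_force: 0.0
```

```bash
python3 m.py; python3 - <<'E'
from h import *
shot('wrist','w6.png')
E
```

```text
30.1 [0.5505 0.1623 0.2374] dial 0.0008 Mz 0.023 F [ 0.06 -0.11 -0.47] j6 -1.5346 e6 -0.0 0.0
```

View pics/w6.png

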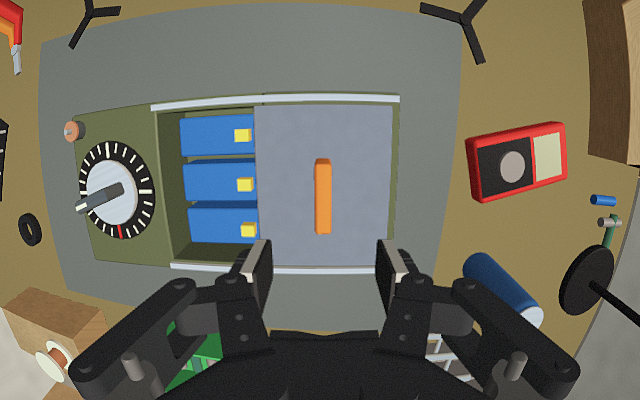

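The view shows the cover parked open with its grip at (323,197), the battery packs visible, the dial left clockwise and nothing else moved. Handing in.

```bash
python3 -c "
from station import order
print(order.close_job())"
```

```text
the job is handed in; nothing more can be done
None
```

I opened the strongbox and handed the job in at about 30 s: dial set to 3, then 22, then left at its stop (felt at about 1.28 rad), and the cover slid about 109 of its 110 mm and released; no verdict was returned.

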